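# Close the shoe-care box by tucking its flap under the lip

## Robot

A 7-joint arm with a two-finger parallel gripper is mounted at the origin on the work surface. World frame = base frame: x ahead of the robot, y to its left, z up, the work surface at z = 0. Lengths are in mm, angles in rad, forces in N, time in s.
With the tool pointing down it reaches from about 400 to 875 mm from the base axis. Payload 4.4 kg.
Tool frame: the origin (TCP) lies midway between the tips of the shut fingers; the grasp point (between the pads) lies 19 mm behind it (ctrl.pinch_z is the distance from the TCP to the grasp point, in mm); z points along the fingers, y is the line along which they close (so a half turn about z gives the same grasp; the last joint's range is limited). The gripper opens to 85 mm and grips with 20 to 120 N. Pads are 22 mm wide; open, the fingers measure 114 mm over their backs; the gripper's body (76 mm by 85 mm) begins 54 mm behind the grasp point. The pads swing forward as they close: fully open they stand 13 mm farther back than shut.
Start: joints at [1.163, 0.628, 0.038, 1.517, -0.027, 0.996, -0.02], TCP at [217.897, -612.404, 231.313] pointing down, gripper open.
Joint ranges: [-3.06, 3.06], [-0.37, 2.12], [-1.25, 1.32], [0.18, 2.47], [-1.1, 4.24], [0.23, 1.98], [-2.94, 2.94]. Speed limits (rad/s): [2.57, 2.57, 3.14, 3.14, 3.14, 3.14, 3.14].

## Interface

Orientations are given as [roll, pitch, yaw] about the fixed x, y, z axes, in that order (R = Rz(yaw) Ry(pitch) Rx(roll)).
In Python, from cell import read_state, cams, order, ctrl gives the robot as it stands.
- The arm moves only by the tool move_arm, never from a script. Its argument "targets" is text: rows parted by semicolons, each of 7 numbers parted by spaces: the gripper's target within -1 to 1 (fully open at 1, half-way at 0, shut at -1), then the shift along the tool's x, y, z in cm, then the turn, a rotation vector about the tool's x, y, z in degrees. A call has 1 to 5 rows; each row shifts and turns the commanded pose from where the row before left it, along the tool's axes as they then stand; what a row does not reach is not made up. A row lasts 1/12 s, in which the tool goes at most 41.7 mm and 7.16 degrees, less where a joint would pass 70% of its speed; a pose out of reach is approached as far as the arm can. A call with a gripper value outside its range is refused whole. The fingers move at their own pace and stop on an object; the grip force is fixed at half the most. Time passes only in rows, so rows that do not move let the fingers close. It gives the time, the measured TCP pose, the force, the opening and the grip force at its end, in the units of the state.
- read_state(): the state, without advancing time (a new reading comes with each control period).
- cams.get_image(name): name is "scene" or "top"; returns a dict with "color" (384x512x3 uint8, red, green, blue), "fovy" (degrees; the focal length in pixels is half the picture's height over the tangent of half this angle, whatever the lens; pixels are square), "cx", "cy" (the principal point, pixels), "k1" (the pictures are not rectified: a ray, as slopes to the right and down, at radius r is drawn at 1 + k1 r^2 times it, then the intrinsics apply), "rvec" (rotation vector, rad) and "tvec" (3), from world to camera coordinates, as OpenCV has them. Camera axes: x right, y down, z forward; pixel columns grow to the right and rows downward; lengths in mm; the calibration is good to about 2 mm. A picture is of the moment at which its call begins. There is no depth.
- order.finish_job(): hands the job in; it is judged then, once.
The state is a dict: "clock": time; "qpos": joint angles; "qd": joint speeds; "tau": joint torques, N m; "eef_pos": TCP position; "tool_rot": TCP orientation; "force": force on the tool from outside, world axes, zero at the start; "torque": the same for the moment, N m; "width": finger opening in mm; "gripper_force": force on a finger pad.
Only numpy, scipy, OpenCV 4.12 (cv2) and the standard library are available. Lean on these libraries where they do the work, as an engineer would, in place of code of your own. Each camera call takes 0.05 s, during which the arm holds its last target. There are 200 camera calls.

## Task

Shut the wooden shoe-care box with your fingertips: push its standing plywood flap over until it lies flat on the box, then, keeping it pressed down, push it by its ridge towards the steel lip until its free edge is tucked fully home beneath the lip and it stays shut by itself. Be gentle, do not pinch or lift anything, keep the box on the board about where it is, leave the other things alone and finish with the hand clear.

Things in the scene. Friction and masses are not known exactly. Their poses are not given: they have to be found in the camera images.
- care_box: Open dark wooden box standing loose on the board, 170 (x) by 130 (y) by 56 mm high, about 1.6 kg with its contents. Origin: centre of its underside; z up. The flap's hinge is near its -x end (towards the robot), the steel lip on its +x end wall. The lip is a steel plate 80 mm wide (y), 4 mm thick, spanning x = +62 to +85 mm, its underside 68 mm above the board, with a flared mouth that rises to 76 mm at x = +56 mm; nothing stands on the end wall beside the lip.
- flap (a joint): Angle of the plywood flap, rad: 0 = lying flat on the box, 1.57 = standing upright, 1.9 = stop, leaning away from the lip. It starts part open. A stiff, weakly sprung hinge (under 0.15 N m): left alone near flat and untucked it springs up again to about a third open (0.5 rad). Pressed on when flat it gives a few mm before it is hard.
- tuck (a joint): Slide of the flap and its hinge pin along the box's +x in slotted ears, m: 0 = back, 0.024 = stop, fully home with the flap's edge 12 mm beyond the lip's x = +62 mm edge. It starts at 0 to 2 mm; it stays where it is left and takes about 2 to 3 N to slide. While it is near 0 the flat flap's edge lies 10 to 12 mm short of the lip's edge; if it is slid forward before the flap is down, the flap lands on top of the lip instead.
- flap_hinge (a point): Centre of the hinge pin, at x = -70 mm + joint tuck, y = 0, z = 62.5 mm of the box; the pin lies along the box's y. Axes are those of the box.
- flap_edge (a point): Centre of the flap's free edge, 120 mm from the hinge pin, half-way through the flap's 4 mm thickness. The flap is 124 mm wide (100 mm wide within 36 mm of the pin) and its top face lies 64.5 mm above the board when flat. Its x axis points from hinge to edge, z out of the outer (upper) face.
- flap_ridge (a point): Foot of the finger ridge on the flap's outer face (upper when flat; facing the robot when upright), middle of the side towards the hinge, 88 mm from the pin. The ridge is a plywood bar 80 mm long (y), 6 mm thick, 8 mm high above the face. Pushing it towards the free edge slides the flap.
- lip_mouth (a point): Middle of the lip's lower front edge, under which the flap's edge goes: x = +62, y = 0, z = 68 mm of the box. The flat flap passes with 3.5 mm to spare.
- tin_large: Bystander: flat round aluminium tin, 83 mm across, 26 mm high, beside the box. Origin at its underside.
- tin_small: Bystander: flat round aluminium tin, 69 mm across, 22 mm high, on the box's other side. Origin at its underside.
- shoe_tree: Bystander: white plastic shoe tree lying along its x, 240 by 62 by 50 mm. Origin at its underside.
- shoe_brush: Bystander: wooden shoe brush, bristles down, 165 by 50 by 44 mm. Origin at its underside.
- pot: Bystander: brown ceramic pot with a closed lid, 124 mm across, 126 mm high. Origin at its underside.
- dauber: Bystander: blue dauber lying on its bristles, 140 mm long, 44 mm wide, 32 mm high. Origin at board level under its middle.
Not all that is in view belongs to the job. There is more than one size of the care_box; the one meant has the size given above.

How it is judged:
By the outcome, as a careful person would: the job done as asked, in the order asked, and still so for the second after the job is handed in, with the robot touching nothing.
It also fails if it takes over 42 s, if anything falls off the work surface, if the arm or the gripper's body presses on something with over 40 N, if the wrist force passes 120 N, or if a joint passes its speed limit or range.

## Working session

There is one attempt and no reset: what is moved stays moved. The work goes in short steps, Python scripts to look and compute and a tool call to move; the robot and the scene stay as the last step left them, time stands still between calls to the robot, and variables do not carry over. Pictures are saved under pics/ and viewed, at most 10 in all, crops included, and the job is handed in when it is done.

Besides the shell and the picture viewer there is one more tool, called after "Request:" by a JSON object that holds its "fn" and its "kwargs". move_arm: Moves the arm, as the interface text tells. Its arguments: {"type":"object","properties":{"targets":{"type":"string"}},"required":["targets"]}

```bash
mkdir -p pics
cat > h.py <<'E'
import numpy as np, cv2
from cell import read_state, cams, order, ctrl
def save(n,im,f): 
    cv2.imwrite(f'pics/{f}.png',cv2.cvtColor(im,cv2.COLOR_RGB2BGR))
E
python3 - <<'E'
from h import *
import pickle
d={}
for n in("scene","top"):
    d[n]=cams.get_image(n); save(n,d[n]['color'],n+'0')
    print(n,{k:v for k,v in d[n].items() if k!='color'})
pickle.dump(d,open('d0.pkl','wb'))
print(read_state())
E
```

```text
scene {'fovy': 53.73321326448853, 'cx': 261.440950973015, 'cy': 193.91093013032372, 'k1': -0.011064441541117973, 'rvec': array([ 1.68411525,  1.80452167, -0.80150223]), 'tvec': array([  35.35368348, -303.6900053 , 1671.9955365 ])}
top {'fovy': 47.07501431049641, 'cx': 252.02093709424895, 'cy': 193.53832246753518, 'k1': -0.15546593386637514, 'rvec': array([ 2.14962853, -2.1712168 ,  0.10970914]), 'tvec': array([  42.09916286,  577.45802829, 1589.24382771])}
{'clock': 0.1, 'qpos': array([ 1.1631726 ,  0.62925444,  0.03846574,  1.51826896, -0.02699822,
        0.99626663, -0.01999903]), 'qd': array([-0.00124742, -0.00195945,  0.0014777 , -0.00282426, -0.00131893,
        0.00015301, -0.00016795]), 'tau': array([ 2.68552314e-03, -5.64538872e+01,  1.23069875e+00, -1.93974906e+01,
        1.13862759e-02,  5.43532587e-03,  3.21401649e-05]), 'eef_pos': array([ 217.71666162, -611.87087955,  230.48058599]), 'tool_rot': array([-3.13991411e+00,  3.05109833e-05,  3.41808698e-01]), 'force': array([ 0.53080457,  0.45288019, -0.47098662]), 'torque': array([-0.04259769, -0.05341054,  0.00050545]), 'gripper_force': 0.0, 'width': 85.21080689236074}
```

View pics/scene0.png

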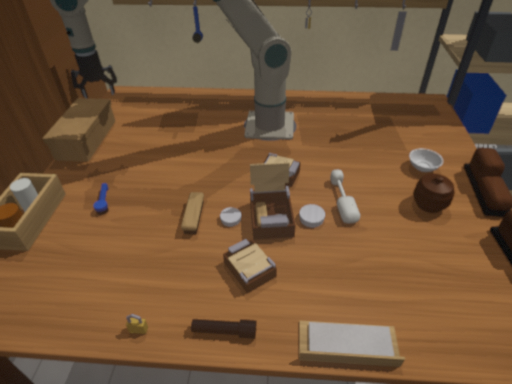

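View pics/top0.png

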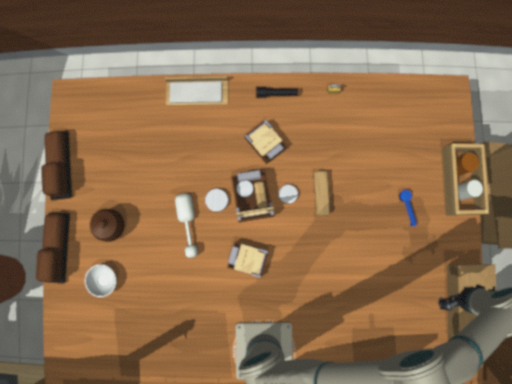

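The care box is the open one: about (272,205) in scene and (253,195) in top, with its flap standing. I'll enlarge both.

Run:
```python
from h import *
import pickle
d=pickle.load(open('d0.pkl','rb'))
a=d['scene']['color'][140:250,215:335]; b=d['top']['color'][155:230,190:310]
A=cv2.resize(a,None,fx=5,fy=5,interpolation=cv2.INTER_CUBIC);B=cv2.resize(b,None,fx=6,fy=6,interpolation=cv2.INTER_CUBIC)
for im,s,x0,y0 in((A,5,215,140),(B,6,190,155)):
    for u in range(0,im.shape[1],s*10): cv2.putText(im,str(x0+u//s),(u,8),0,.3,(255,255,0));im[:12:1,u]=255
    for v in range(0,im.shape[0],s*10): cv2.putText(im,str(y0+v//s),(0,v+4),0,.3,(255,255,0))
save(0,A,'sc1');save(0,B,'tc1')
```

```text
(no output)
```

View pics/sc1.png

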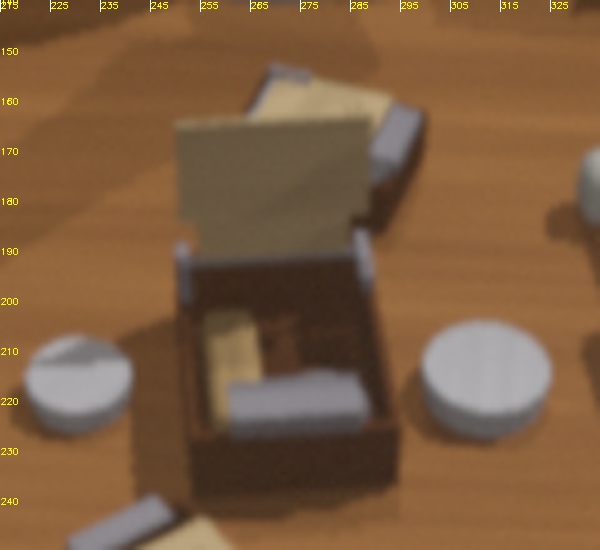

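View pics/tc1.png

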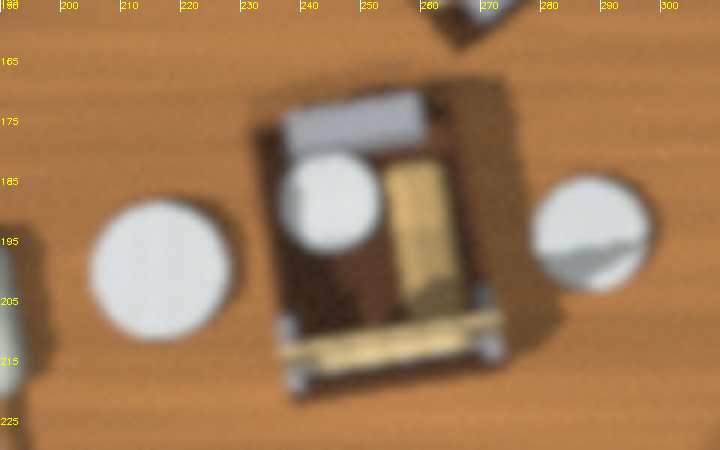

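```bash
cat >> h.py <<'E'
def proj(c,P):
    f=192/np.tan(np.radians(c['fovy'])/2)
    R=cv2.Rodrigues(c['rvec'])[0]; q=np.atleast_2d(P)@R.T+c['tvec']; s=q[:,:2]/q[:,2:]
    s=s*(1+c['k1']*(s**2).sum(1,keepdims=True)); return s*f+[c['cx'],c['cy']]
def flap(l,y,h,a,t): # flap point -> box
    return [-70+t+l*np.cos(a)-h*np.sin(a), y, 62.5+l*np.sin(a)+h*np.cos(a)]
def world(p,P):
    c,s=np.cos(p[2]),np.sin(p[2]); P=np.atleast_2d(P).astype(float)
    return np.c_[p[0]+c*P[:,0]-s*P[:,1],p[1]+s*P[:,0]+c*P[:,1],P[:,2]]
E
cat > fit.py <<'E'
from h import *
import pickle
from scipy.optimize import least_squares
d=pickle.load(open('d0.pkl','rb'))
S=lambda u,v:(215+u/5,140+v/5); T=lambda u,v:(190+u/6,155+v/6)
B=[('scene',S(195,497),(85,-65,0)),('scene',S(397,485),(85,65,0)),('scene',S(190,432),(85,-65,56)),('scene',S(398,428),(85,65,56)),
('top',T(252,128),(85,65,56)),('top',T(283,112),(85,40,72)),('top',T(420,90),(85,-40,72)),('top',T(292,402),(-85,65,56)),('top',T(505,362),(-85,-65,56))]
F=[('scene',S(176,122),(120,-62,-2)),('scene',S(371,117),(120,62,-2)),('scene',S(180,219),(36,-62,-2)),('scene',S(370,212),(36,62,-2)),
('top',T(280,354),(120,62,0)),('top',T(502,322),(120,-62,0))]
def res(p):
    r=[]
    for n,px,P in B: r.append(proj(d[n],world(p,P))[0]-px)
    for n,px,P in F: r.append(proj(d[n],world(p,flap(*P,p[3],p[4]/1000)if 0 else flap(*P,p[3],1)))[0]-px)
    return np.ravel(r)
if __name__=='__main__':
    s=least_squares(res,[560,0,0,1.5],loss='soft_l1',x_scale=[10,10,.1,.1])
    print(s.x); print(res(s.x).reshape(-1,2).round(1).tolist())
    p=s.x
    print('edge',world(p,flap(120,0,0,p[3],1)),'hinge',world(p,(-69,0,62.5)),'lip',world(p,(62,0,68)),'ridge flat',world(p,(-69+88,0,64.5)))
E
python3 fit.py
```

```text
[5.67380012e+02 3.73946260e+01 1.48540665e-01 1.54118647e+00]
[[-1.3, 0.0], [-0.6, -0.2], [-0.8, 1.0], [0.1, -0.9], [-1.6, -0.7], [-0.2, 0.2], [-1.1, 0.4], [-1.1, -0.3], [-1.0, 0.7], [-0.9, -0.1], [-0.1, -1.3], [-0.9, 0.4], [-1.0, -0.4], [-0.7, -0.0], [-0.8, -0.6]]
edge [[502.65337531  27.70874585 182.44739922]] hinge [[499.13983291  27.18296925  62.5       ]] lip [[628.6972747   46.57031759  68.        ]] ridge flat [[586.17078617  40.2065315   64.5       ]]
```

Request:
{"fn": "move_arm", "kwargs": {"targets": "-1 0 0 0 0 0 5.5; -1 0 0 0 0 0 5.5; -1 1.5 -3.7 0 0 0 0; -1 1.5 -3.7 0 0 0 0; -1 1.5 -3.7 0 0 0 0"}}

```text
clock: 0.52
eef_pos: [245.5, -494.3, 230.5]
tool_rot: [-3.14, 0.0, 0.148]
force: [1.5, 0.5, 0.6]
width: 25.8
gripper_force: 0.0
```

```bash
cat >> h.py <<'E'
from scipy.spatial.transform import Rotation as Ro
P=[567.4,37.4,0.1485]
def where():
    s=read_state(); p=s['eef_pos']; c,q=np.cos(P[2]),np.sin(P[2]); d=p[:2]-P[:2]
    f=s['force']
    print('t',round(s['clock'],2),'box xyz',np.round([c*d[0]+q*d[1],-q*d[0]+c*d[1],p[2]],1),'rpy',s['tool_rot'].round(3),'F box',np.round([c*f[0]+q*f[1],-q*f[0]+c*f[1],f[2]],1),'w',round(s['width'],1))
    return s
def todo(bx,by,bz):
    p=read_state(); R=Ro.from_euler('xyz',p['tool_rot']).as_matrix()
    print('tool shift cm',(R.T@(world(P,(bx,by,bz))[0]-p['eef_pos'])/10).round(2))
E
python3 -c "
from h import *
where();todo(-122,0,168)"
```

```text
t 0.52 box xyz [-397.  -478.2  230.5] rpy [-3.14   0.     0.148] F box [1.6 0.3 0.6] w 25.8
tool shift cm [ 27.5  -47.82   6.29]
```

Request:
{"fn": "move_arm", "kwargs": {"targets": "-1 2.6 -3.1 0 0 0 0; -1 2.6 -3.1 0 0 0 0; -1 2.6 -3.1 0 0 0 0; -1 2.6 -3.1 0 0 0 0; -1 2.6 -3.1 0 0 0 0"}}

```text
clock: 0.93
eef_pos: [351.7, -321.4, 231.2]
tool_rot: [-3.141, 0.0, 0.149]
force: [0.4, -0.6, 0.3]
width: 0.1
gripper_force: 0.0
```

Request:
{"fn": "move_arm", "kwargs": {"targets": "-1 1.6 -3.5 0 0 0 0; -1 1.6 -3.5 0 0 0 0; -1 1.6 -3.5 0 0 0 0; -1 1.6 -3.5 0 0 0 0; -1 1.5 -3.5 0.5 0 0 0"}}

```text
clock: 1.35
eef_pos: [404.0, -136.8, 226.8]
tool_rot: [3.141, -0.002, 0.15]
force: [0.9, 0.4, 0.8]
width: 0.0
gripper_force: 0.0
```

```bash
python3 -c "
from h import *
where();todo(-122,0,168)"
```

```text
t 1.35 box xyz [-187.4 -148.1  226.8] rpy [ 3.141e+00 -2.000e-03  1.500e-01] F box [1.  0.3 0.8] w 0.0
tool shift cm [  6.55 -14.8    5.88]
```

Request:
{"fn": "move_arm", "kwargs": {"targets": "-1 1.4 -3.3 0.8 0 0 0; -1 1.4 -3.3 1 0 0 0; -1 1.2 -3.3 1.3 0 0 0; -1 0.7 -2.5 1.3 0 0 0; -1 0 0 0.9 0 0 0"}}

```text
clock: 1.77
eef_pos: [431.7, -2.7, 172.3]
tool_rot: [-3.139, -0.0, 0.159]
force: [0.1, 0.9, 0.1]
width: -0.0
gripper_force: 0.0
```

Run:
```python
from h import *
where();todo(-122,0,168)
im=cams.get_image('scene')['color'][100:250,190:340]
jm=cams.get_image('top')['color'][155:305,180:330]
save(0,cv2.resize(np.hstack([im,jm]),(800,400),interpolation=cv2.INTER_CUBIC),'p2')
```

```text
t 1.77 box xyz [-140.2  -19.6  172.3] rpy [-3.139 -0.     0.159] F box [0.2 0.9 0.1] w -0.0
tool shift cm [ 1.84 -1.94  0.44]
```

View pics/p2.png

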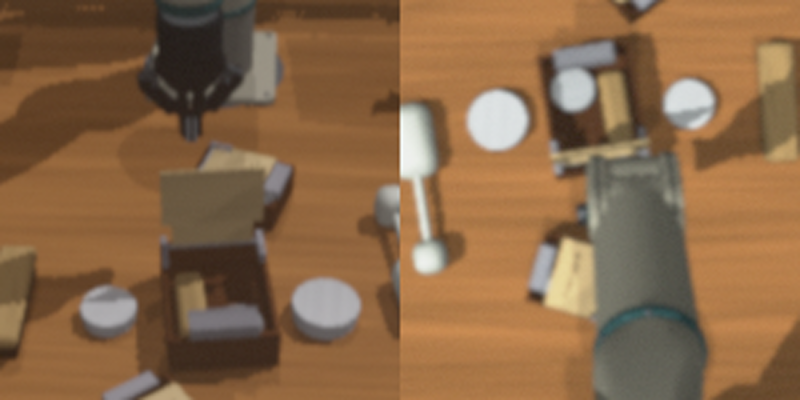

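The closed fingertips are behind the upright flap and slightly to its -y side. I'll centre them and approach slowly.

Request:
{"fn": "move_arm", "kwargs": {"targets": "-1 1.5 -2 0.4 0 0 -0.5; -1 1.5 0 0 0 0 0; -1 1 0 0 0 0 0; -1 0 0 0 0 0 0"}}

```text
clock: 2.2
eef_pos: [470.4, 16.4, 169.9]
tool_rot: [3.141, -0.003, 0.157]
force: [0.1, 0.6, 0.1]
width: 0.0
gripper_force: 0.0
```

```bash
python3 -c "
from h import *
where();todo(-82,0,168)"
```

```text
t 2.2 box xyz [-99.   -6.4 169.9] rpy [ 3.141e+00 -3.000e-03  1.570e-01] F box [0.2 0.6 0.1] w 0.0
tool shift cm [ 1.71 -0.63  0.2 ]
```

Request:
{"fn": "move_arm", "kwargs": {"targets": "-1 1 -0.5 0.3 0 0 0; -1 1 0 0 0 0 0; -1 0.7 0 0.1 0 0 0; -1 0.7 0 0.1 0 0 0; -1 0 0 0 0 0 0"}}

```text
clock: 2.62
eef_pos: [501.8, 27.3, 164.2]
tool_rot: [3.141, -0.001, 0.158]
force: [-0.6, 0.4, -0.4]
width: 0.1
gripper_force: 0.0
```

Request:
{"fn": "move_arm", "kwargs": {"targets": "-1 1 0 0.2 0 0 0; -1 1 0 0.3 0 0 0; -1 0.9 0 0.4 0 0 0; -1 0.9 0 0.4 0 0 0; -1 0 0 0 0 0 0"}}

```text
clock: 3.03
eef_pos: [540.0, 33.9, 150.4]
tool_rot: [-3.142, -0.001, 0.159]
force: [0.4, -0.0, 0.3]
width: -0.0
gripper_force: 0.0
```

Run:
```python
from h import *
where()
im=cams.get_image('scene')['color'][100:250,190:340]
jm=cams.get_image('top')['color'][155:305,180:330]
save(0,cv2.resize(np.hstack([im,jm]),(800,400),interpolation=cv2.INTER_CUBIC),'p3')
```

```text
t 3.03 box xyz [-27.6   0.6 150.4] rpy [-3.142e+00 -1.000e-03  1.590e-01] F box [ 0.4 -0.1  0.3] w -0.0
```

View pics/p3.png

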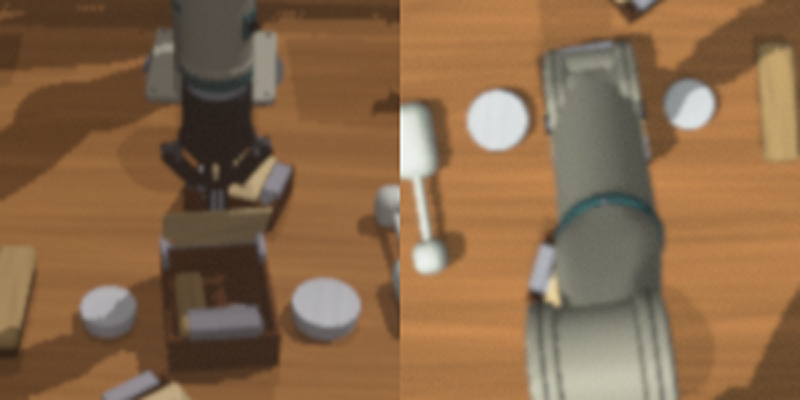

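The flap leans forward with the finger, at about 1 rad, and the force is low. I'll continue the arc.

Request:
{"fn": "move_arm", "kwargs": {"targets": "-1 0.9 0 0.6 0 0 0; -1 0.8 0 0.6 0 0 0; -1 0.7 0 0.7 0 0 0; -1 0.6 0 0.7 0 0 0; -1 0 0 0 0 0 0"}}

```text
clock: 3.55
eef_pos: [568.9, 38.5, 123.9]
tool_rot: [-3.141, -0.0, 0.159]
force: [-0.2, 0.9, 0.4]
width: -0.1
gripper_force: 0.1
```

Run:
```python
from h import *
where()
```

```text
t 3.55 box xyz [  1.7   0.9 123.9] rpy [-3.141 -0.     0.159] F box [-0.1  0.9  0.4] w -0.1
```

Request:
{"fn": "move_arm", "kwargs": {"targets": "-1 0 0 -2 0 0 0; -1 -1 0 -1 0 0 0; -1 -1.2 0 0 0 0 0; -1 0 0 0 0 0 0; -1 0 0 0 0 0 0"}}

```text
clock: 3.97
eef_pos: [545.1, 34.6, 155.1]
tool_rot: [-3.141, 0.001, 0.158]
force: [0.2, 0.1, -0.3]
width: 0.0
gripper_force: 0.0
```

Run:
```python
from h import *
where()
im=cams.get_image('scene')['color'][140:250,215:335]
save(0,cv2.resize(im,None,fx=5,fy=5,interpolation=cv2.INTER_CUBIC),'p4')
```

```text
t 3.97 box xyz [-22.4   0.5 155.1] rpy [-3.141e+00  1.000e-03  1.580e-01] F box [ 0.2  0.  -0.3] w 0.0
```

View pics/p4.png

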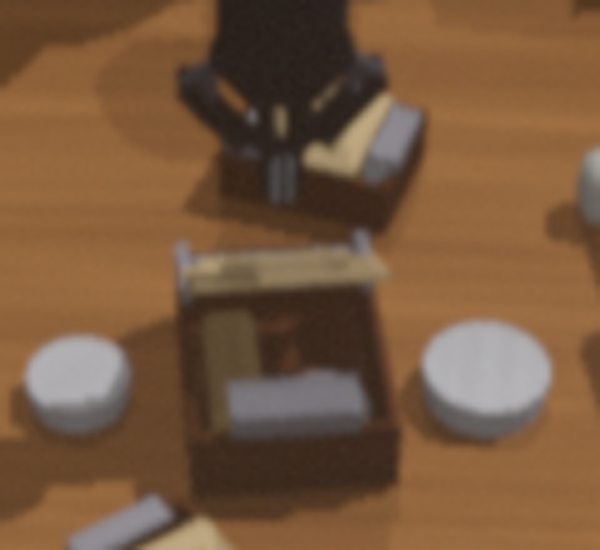

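Box unmoved, flap part open: its free edge runs from (182,292) to (390,273) in the crop. I'll work out its angle.

Run:
```python
from h import *
import pickle
c=pickle.load(open('d0.pkl','rb'))['scene']
print('obs',(251.4,198.4),(293,194.6))
for t in(0,4,8):
  for a in(.5,.6,.7,.8): print(t,a,proj(c,world(P,[flap(120,-62,-2,a,t),flap(120,62,-2,a,t)])).round(1).tolist())
```

```text
obs (251.4, 198.4) (293, 194.6)
0 0.5 [[251.7, 201.4], [292.5, 199.0]]
0 0.6 [[251.5, 197.6], [292.4, 195.2]]
0 0.7 [[251.3, 193.6], [292.2, 191.2]]
0 0.8 [[251.1, 189.6], [292.0, 187.3]]
4 0.5 [[251.8, 202.4], [292.7, 199.9]]
4 0.6 [[251.6, 198.5], [292.6, 196.1]]
4 0.7 [[251.4, 194.5], [292.4, 192.1]]
4 0.8 [[251.1, 190.5], [292.2, 188.1]]
8 0.5 [[251.9, 203.3], [292.9, 200.8]]
8 0.6 [[251.7, 199.4], [292.7, 197.0]]
8 0.7 [[251.4, 195.4], [292.6, 193.0]]
8 0.8 [[251.2, 191.4], [292.3, 189.0]]
```

Request:
{"fn": "move_arm", "kwargs": {"targets": "-1 0 0 2.2 0 0 0; -1 0 0 2 0 0 0; -1 0 0 1 0 0 0; -1 0 0 0.8 0 0 0; -1 0 0 0.8 0 0 0"}}

```text
clock: 4.43
eef_pos: [546.5, 34.8, 86.7]
tool_rot: [-3.142, -0.0, 0.159]
force: [0.0, -0.0, 0.9]
width: 0.3
gripper_force: 0.5
```

Request:
{"fn": "move_arm", "kwargs": {"targets": "-1 0 0 0.6 0 0 0; -1 0 0 0.5 0 0 0; -1 0 0 0.4 0 0 0; -1 0 0 0.2 0 0 0; -1 0 0 0 0 0 0"}}

```text
clock: 4.85
eef_pos: [546.0, 34.7, 70.2]
tool_rot: [-3.142, 0.0, 0.159]
force: [0.1, 0.4, 1.6]
width: -0.0
gripper_force: 0.2
```

Run:
```python
from h import *
where()
```

```text
t 4.85 box xyz [-21.6   0.5  70.2] rpy [-3.142  0.     0.159] F box [0.1 0.4 1.6] w -0.0
```

Request:
{"fn": "move_arm", "kwargs": {"targets": "-1 0 0 0.3 0 0 0; -1 0 0 0.2 0 0 0; -1 0 0 0 0 0 0"}}

```text
clock: 5.1
eef_pos: [546.1, 34.7, 65.2]
tool_rot: [3.142, -0.0, 0.159]
force: [1.0, -0.1, 0.7]
width: 0.1
gripper_force: 0.3
```

Request:
{"fn": "move_arm", "kwargs": {"targets": "-1 0 0 0.15 0 0 0; -1 0 0 0 0 0 0; -1 0 0 0 0 0 0"}}

```text
clock: 5.35
eef_pos: [546.1, 34.7, 64.3]
tool_rot: [3.142, -0.001, 0.159]
force: [0.2, -0.5, 4.0]
width: 0.2
gripper_force: 2.3
```

Run:
```python
from h import *
where()
im=cams.get_image('scene')['color'][140:250,215:335]
save(0,cv2.resize(im,None,fx=5,fy=5,interpolation=cv2.INTER_CUBIC),'p5')
```

```text
t 5.35 box xyz [-21.4   0.5  64.3] rpy [ 3.142e+00 -1.000e-03  1.590e-01] F box [ 0.1 -0.5  4. ] w 0.2
```

View pics/p5.png

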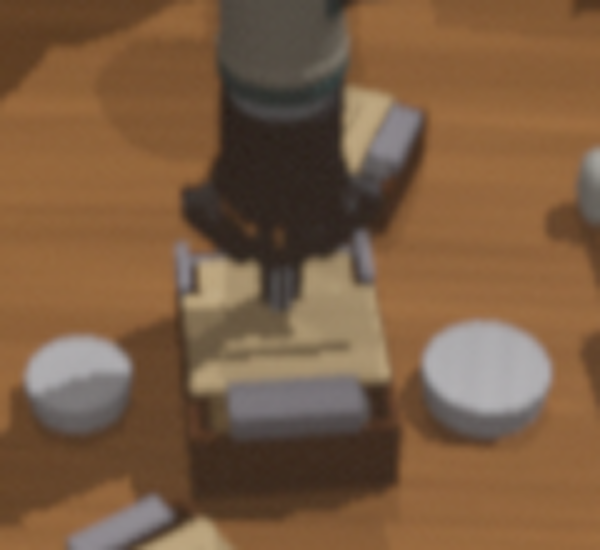

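The flap is flat, with its edge at about (190,393)–(388,385) in the crop and the lip in front of it. I'll check the slide, and that the edge isn't over the lip.

Run:
```python
from h import *
import pickle
c=pickle.load(open('d0.pkl','rb'))['scene']
print('obs',(253,218.6),(292.6,217))
for t in(0,3,6,10): print(t,proj(c,world(P,[flap(120,-62,2,0,t),flap(120,62,2,0,t),flap(120,-62,-2,0,t),flap(120,62,-2,0,t)])).round(1).tolist())
```

```text
obs (253, 218.6) (292.6, 217)
0 [[252.4, 217.1], [292.3, 214.6], [252.5, 218.0], [292.3, 215.5]]
3 [[252.5, 217.8], [292.5, 215.3], [252.5, 218.7], [292.4, 216.2]]
6 [[252.6, 218.5], [292.6, 216.0], [252.6, 219.4], [292.5, 216.9]]
10 [[252.6, 219.4], [292.8, 216.9], [252.7, 220.3], [292.7, 217.8]]
```

Request:
{"fn": "move_arm", "kwargs": {"targets": "-1 0.5 0 0.1 0 0 0; -1 0.5 0 0 0 0 0; -1 0.5 0 0 0 0 0; -1 0 0 0 0 0 0"}}

```text
clock: 5.73
eef_pos: [562.2, 37.2, 63.9]
tool_rot: [3.141, -0.002, 0.158]
force: [0.0, -0.0, 8.5]
width: 0.1
gripper_force: 4.9
```

Run:
```python
from h import *
where()
```

```text
t 5.73 box xyz [-5.2  0.6 63.9] rpy [ 3.141e+00 -2.000e-03  1.580e-01] F box [ 0.  -0.   8.5] w 0.1
```

Request:
{"fn": "move_arm", "kwargs": {"targets": "-1 0.4 0 0 0 0 0; -1 0.4 0 0 0 0 0; -1 0.4 0 0 0 0 0"}}

```text
clock: 5.98
eef_pos: [569.7, 38.4, 63.4]
tool_rot: [-3.142, 0.006, 0.158]
force: [-10.2, -1.1, 16.0]
width: 0.3
gripper_force: 7.8
```

Request:
{"fn": "move_arm", "kwargs": {"targets": "-1 0.4 0 0 0 0 0; -1 0.4 0 0 0 0 0"}}

```text
clock: 6.15
eef_pos: [575.1, 39.2, 63.1]
tool_rot: [-3.141, 0.011, 0.158]
force: [-10.9, -2.2, 16.6]
width: -0.6
gripper_force: 7.9
```

Run:
```python
from h import *
where()
```

```text
t 6.15 box xyz [ 7.8  0.6 63.1] rpy [-3.141  0.011  0.158] F box [-11.1  -0.6  16.6] w -0.6
```

```bash
cat >> h.py <<'E'
def track(f=None):
    import pickle
    g0=pickle.load(open('d0.pkl','rb'))['scene']['color']; im=cams.get_image('scene')['color']
    if f: save(0,cv2.resize(im[140:250,215:335],None,fx=5,fy=5,interpolation=cv2.INTER_CUBIC),f)
    def tr(x0,x1,y0,y1,m=4,s=8):
        k=lambda a:cv2.resize(a,None,fx=s,fy=s,interpolation=cv2.INTER_CUBIC)
        t=k(g0[y0:y1,x0:x1]);w=k(im[y0-m:y1+m,x0-m:x1+m]); r=cv2.matchTemplate(w,t,cv2.TM_CCOEFF_NORMED)
        _,v,_,l=cv2.minMaxLoc(r); return round(l[0]/s-m,2),round(l[1]/s-m,2),round(v,3)
    print('wall',tr(248,300,229,242),'lip',tr(258,292,217,228),'tinS',tr(218,244,205,228),'tinL',tr(297,328,202,230))
E
python3 - <<'E'
from h import *
where(); track()
c=cams.get_image('scene'); print(proj(c,world(P,[(85,0,30),(90,0,30),(85,5,30)])))
E
```

```text
t 6.15 box xyz [ 7.8  0.6 63.1] rpy [-3.141  0.011  0.158] F box [-11.1  -0.6  16.6] w -0.6
wall (0.0, 0.0, 0.997) lip (4.0, -0.12, 0.772) tinS (0.12, -0.38, 0.95) tinL (0.0, 0.0, 1.0)
[[273.42073219 231.74649115]
 [273.57984618 232.96078411]
 [275.0311976  231.6442716 ]]
```

The box hasn't moved. I'll ease the press a little and keep sliding.

Request:
{"fn": "move_arm", "kwargs": {"targets": "-1 0.3 0 -0.05 0 0 0; -1 0.3 0 0 0 0 0; -1 0.3 0 0 0 0 0"}}

```text
clock: 6.5
eef_pos: [585.6, 40.9, 63.4]
tool_rot: [-3.142, 0.008, 0.158]
force: [-7.1, -2.1, 9.2]
width: -0.1
gripper_force: 4.8
```

Run:
```python
from h import *
where(); track()
```

```text
t 6.5 box xyz [18.5  0.8 63.4] rpy [-3.142  0.008  0.158] F box [-7.3 -1.   9.2] w -0.1
wall (0.0, 0.0, 0.998) lip (4.0, -0.12, 0.785) tinS (0.12, -0.25, 0.951) tinL (0.0, 0.0, 1.0)
```

Request:
{"fn": "move_arm", "kwargs": {"targets": "-1 0.3 0 0 0 0 0; -1 0.3 0 0 0 0 0; -1 0.2 0 0 0 0 0; -1 0 0 0 0 0 0"}}

```text
clock: 6.88
eef_pos: [594.7, 42.3, 63.3]
tool_rot: [3.142, 0.006, 0.158]
force: [-4.7, -0.0, 7.0]
width: 0.2
gripper_force: 3.9
```

Run:
```python
from h import *
where(); track('p6')
```

```text
t 6.88 box xyz [27.7  0.8 63.3] rpy [3.142 0.006 0.158] F box [-4.6  0.7  7. ] w 0.2
wall (0.0, 0.0, 0.998) lip (4.0, 0.25, 0.769) tinS (0.12, -0.25, 0.951) tinL (0.0, 0.0, 1.0)
```

View pics/p6.png

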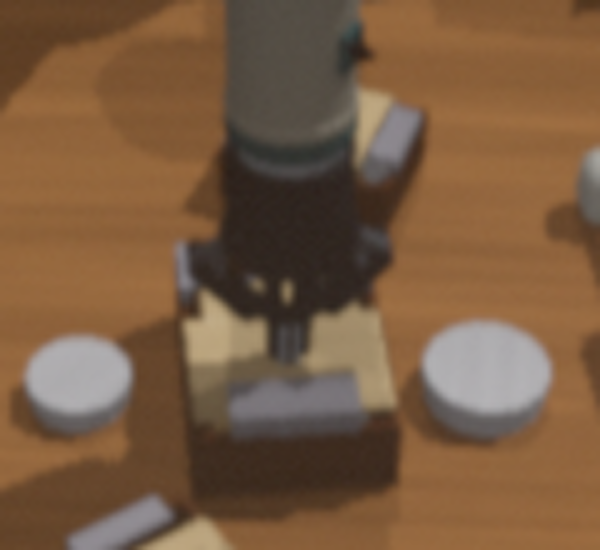

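The flap edge, at about (195,430)–(392,415), now passes beneath the lip, and the ridge sits just behind the lip at about v=375. I'll push on until the stop is felt.

Request:
{"fn": "move_arm", "kwargs": {"targets": "-1 0.25 0 0 0 0 0; -1 0.25 0 0 0 0 0; -1 0 0 0 0 0 0"}}

```text
clock: 7.18
eef_pos: [598.8, 43.0, 63.1]
tool_rot: [3.142, 0.007, 0.158]
force: [-5.7, -1.6, 8.2]
width: -0.1
gripper_force: 6.8
```

Run:
```python
from h import *
where(); track()
```

```text
t 7.18 box xyz [31.9  0.9 63.1] rpy [3.142 0.007 0.158] F box [-5.8 -0.7  8.2] w -0.1
wall (0.0, 0.0, 0.997) lip (4.0, 0.62, 0.753) tinS (0.12, -0.25, 0.951) tinL (0.0, 0.0, 1.0)
```

Request:
{"fn": "move_arm", "kwargs": {"targets": "-1 0.2 0 0 0 0 0; -1 0.2 0 0 0 0 0; -1 0 0 0 0 0 0"}}

```text
clock: 7.48
eef_pos: [598.9, 42.9, 62.4]
tool_rot: [-3.141, 0.015, 0.158]
force: [-12.5, -2.3, 10.8]
width: 0.2
gripper_force: 9.1
```

Run:
```python
from h import *
where(); track()
```

```text
t 7.48 box xyz [32.   0.8 62.4] rpy [-3.141  0.015  0.158] F box [-12.7  -0.4  10.8] w 0.2
wall (0.0, 0.0, 0.998) lip (4.0, 0.75, 0.751) tinS (0.12, -0.25, 0.952) tinL (0.0, 0.0, 1.0)
```

Stop felt: no further advance, the force doubled, and x is as expected. I'll relax and lift clear.

Request:
{"fn": "move_arm", "kwargs": {"targets": "-1 -0.2 0 -0.1 0 0 0; -1 -0.1 0 -0.3 0 0 0; -1 0 0 -1 0 0 0; -1 0 0 -2 0 0 0; -1 0 0 -3 0 0 0"}}

```text
clock: 7.95
eef_pos: [601.7, 43.8, 126.1]
tool_rot: [-3.141, 0.004, 0.159]
force: [0.2, -0.0, -0.9]
width: -0.2
gripper_force: 0.0
```

Request:
{"fn": "move_arm", "kwargs": {"targets": "-1 -3 0 -2.5 0 0 0; -1 -3 0 -2.5 0 0 0; -1 -3 0 -2 0 0 0; -1 -3 0 0 0 0 0; -1 -3 0 0 0 0 0"}}

```text
clock: 8.37
eef_pos: [455.4, 20.2, 199.2]
tool_rot: [3.141, -0.005, 0.159]
force: [-1.2, -0.6, -0.6]
width: -0.0
gripper_force: 0.0
```

Request:
{"fn": "move_arm", "kwargs": {"targets": "-1 0 0 0 0 0 0; -1 0 0 0 0 0 0; -1 0 0 0 0 0 0; -1 0 0 0 0 0 0; -1 0 0 0 0 0 0"}}

```text
clock: 8.78
eef_pos: [456.4, 20.5, 197.3]
tool_rot: [3.142, -0.001, 0.159]
force: [-0.0, 0.2, 0.5]
width: 0.1
gripper_force: 0.0
```

Run:
```python
from h import *
where(); track('p7')
```

```text
t 8.78 box xyz [-112.3   -0.3  197.3] rpy [ 3.142e+00 -1.000e-03  1.590e-01] F box [0.  0.2 0.5] w 0.1
wall (0.0, 0.0, 0.997) lip (-0.25, 1.38, 0.819) tinS (0.25, -0.12, 0.942) tinL (0.0, 0.0, 1.0)
```

View pics/p7.png

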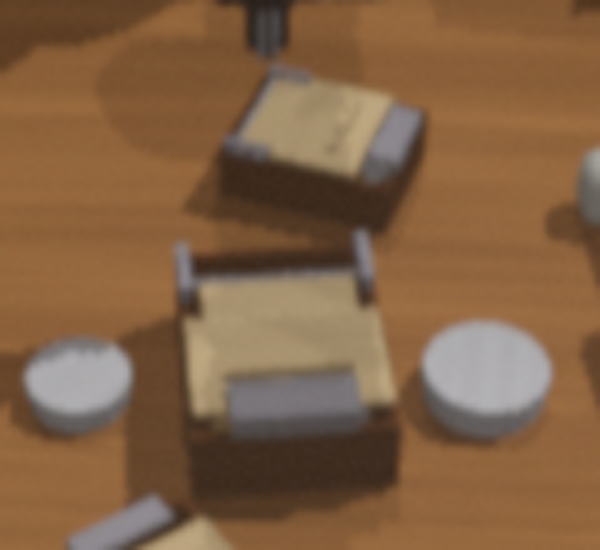

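Run:
```python
from h import *
import pickle
c=pickle.load(open('d0.pkl','rb'))['scene']
print('obs edge (254.4,223)(293.4,221) shoulder (252,203)(290.6,201)')
for t,a in((12,.03),(16,.03),(20,.03),(24,.03),(24,0)): print(t,a,proj(c,world(P,[flap(120,-62,2,a,t),flap(120,62,2,a,t),flap(36,-62,2,a,t),flap(36,62,2,a,t)])).round(1).tolist())
```

```text
obs edge (254.4,223)(293.4,221) shoulder (252,203)(290.6,201)
12 0.03 [[252.6, 219.1], [292.9, 216.6], [251.2, 200.8], [289.3, 198.5]]
16 0.03 [[252.7, 220.0], [293.1, 217.5], [251.2, 201.6], [289.5, 199.3]]
20 0.03 [[252.8, 221.0], [293.3, 218.5], [251.3, 202.5], [289.7, 200.2]]
24 0.03 [[252.9, 221.9], [293.4, 219.4], [251.4, 203.3], [289.8, 201.0]]
24 0 [[252.9, 222.8], [293.4, 220.2], [251.4, 203.6], [289.8, 201.3]]
```

All observations match a tuck of 24 mm with the flap held under the lip. I'm handing in the job.

```bash
python3 -c "
from h import *
print(order.finish_job())"
```

```text
the job is handed in; nothing more can be done
None
```

The care box is shut: the flap was pushed flat, then slid under the steel lip to its stop (about 24 mm by the camera), and it stayed shut once released. The box and the tins beside it did not shift, the hand is clear, and the job is handed in at about 9 s.

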